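# Close the tub and hold it against the taping stop

### The arm

A 6-joint arm with a two-finger parallel gripper is mounted at the origin on the work surface; the furniture and walls round the work are solid. World frame = base frame: x ahead of the robot, y to its left, z up, the work surface at z = 0. Lengths are in m, angles in degrees, forces in N, time in s.
With the tool pointing down it reaches from about 0.275 to 0.75 m from the base axis. Payload 10.2 kg.
Tool frame: the origin (TCP) lies at the very end of the fingers, on their centre line; the grasp point (between the pads) lies 19 mm behind it; z points along the fingers, y is the line along which they close (so a half turn about z gives the same grasp; the last joint's range is limited). The gripper opens to 88 mm and grips with 3 to 60 N. Pads are 18 mm wide; open, the fingers measure 123 mm over their backs; the gripper's body (75 mm by 187 mm) begins 45 mm behind the grasp point.
Start: joints at [50.913, 17.928, 85.812, -0, 76.261, -12.8], TCP at [0.233, 0.471, 0.239] pointing down, gripper open.
Joint ranges: [-168.41, 168.41], [-55.51, 124.54], [10.69, 146.95], [-70.63, 250.63], [1, 178], [-165.06, 165.06]. Speed limits (degrees/s): [136.94, 136.94, 172.46, 180, 180, 180].

### API

Orientations are given as a 3x3 rotation matrix whose columns are the frame's x, y, z axes.
In Python, from rig import bot gives the robot as it stands.
- The arm moves only by the shell command python3 drive.py FILE [FORCE], which reads ROWS from the file FILE. ROWS is a JSON object with one list for each field, all of the same length, 1 to 10, a row being the entries at one place: jaw (the opening from 0.0 (shut) to 1.0 (fully open)), sx, sy, sz (the shift in fractions of the full range, 1 being 200 mm), rz (a turn about the tool's z in shares of 90 degrees (1.0 is 90 degrees)); each row shifts and turns the commanded pose from where the row before left it, along the tool's axes as they then stand; what a row does not reach is not made up. A row lasts 1/10 s, in which the tool goes at most 0.05 m and 8.59 degrees, less where a joint would pass 70% of its speed; a pose out of reach is approached as far as the arm can. The fingers move at their own pace and stop on an object; FORCE is the grip in N (left out, the last holds). Time passes only in rows, so rows that do not move let the fingers close. It prints the time, the measured TCP pose, the force, the opening and the grip force at its end. A shift or turn number past 1, either way, is cut back to 1. Input that does not fit is refused with a message, and nothing moves.
- bot.sense(): the state, without advancing time (a new reading comes with each control period).
- bot.grab_frame(name): name is "scene" or "top" or "wrist"; returns a dict with "image" (480x640x3 uint8, red, green, blue), "fx", "fy", "cx", "cy" (pixels), "distortion" ([k1, k2, p1, p2, k3] as OpenCV has them; the pictures are not rectified), "extrinsics" (4x4, takes a point from camera to world coordinates). Camera axes: x right, y down, z forward; pixel columns grow to the right and rows downward; lengths in m; the calibration is good to about 2 mm. A picture is of the moment at which its call begins. There is no depth.
- bot.job_done(): hands the job in; it is judged then, once.
The state is a dict: "t": time; "joints": joint angles; "qd": joint speeds; "joint_torque": joint torques, N m; "tcp_pos": TCP position; "tool_rot": TCP orientation; "wrist_force": force on the tool from outside, world axes, zero at the start; "torque": the same for the moment, N m; "width": opening from 0.0 (shut) to 1.0 (fully open); "finger_force": force on a finger pad.
Only numpy, scipy, OpenCV 4.12 (cv2) and the standard library are available. Lean on these libraries where they do the work, as an engineer would, in place of code of your own. Each camera call takes 0.05 s, during which the arm holds its last target. There are 200 camera calls.

### The job

Put the loose white lid on the open orange tub and press it down until it snaps in level all round. Then, with the lidded tub standing upright on the table, push it flat and centred against the blue pad of the sprung stop until the pad is pushed in about half of its travel (red pointer over the green stripe), never driving the pad all the way in. Keep that push steady for a few seconds and finish while still holding it there, so that a colleague can tape the lid; leave the other things where they stand.

Things in the scene. Friction and masses are not known exactly. Their poses are not given: they have to be found in the camera images.
- tub: Open square orange food tub, loose, 60 x 60 mm outside and 50 mm high, walls 3 mm, 0.25 kg or so; origin at the centre of its underside, z up, x and y square to its sides. Two small sprung beads inside its mouth, on its -x and +x walls, hold the lid.
- lid: Loose white square lid lying right way up on the table, 60 x 60 mm; origin at the centre of its underside. From below: a grey-edged plug, 50 mm square, 11 mm high, lower edge rounded (2 mm clearance on each side in the tub's mouth), then the plate, z = 11 to 15 mm. Fits in any quarter turn. Seated, the plate rests on the rim and the lid's origin is 39 mm above the tub's.
- lid_knob (a point): Centre of the lid's blue square knob, 22 x 22 mm, sides along the lid's x and y, from 15 to 33 mm above the lid's origin (this point: 24 mm). Laid on the tub, the lid first stops on the beads about 6 mm high; a push of about 7 N straight down on the knob snaps it in (12 N is ample); the knob's top is then 72 mm above the tub's underside.
- stop: Sprung stop bolted to the table: aluminium block 50 mm deep (x), 100 mm wide (y), 50 mm high, on a thin dark foot; origin at the centre of its underside. Its front looks along its own -x (roughly towards the robot) and carries the blue pad. A red pointer on the pad moves over a white scale on the block's top; its tip is over the green stripe between 6 and 14 mm of travel.
- pad_face (a point): Centre of the pad's front face: flat, 60 mm wide, 9 to 43 mm above the table, square to the stop's x axis. At rest 55 mm in front of the stop's origin (x = -55 mm in its frame); it gives way along the stop's +x by 20 mm at most.
- stop_pad (a joint): How far the pad is pushed in along the stop's +x, m: 0 at rest, 0.020 all the way in. The spring takes 0.8 N per mm (8 N at half travel).
- tape_roll: Bystander: roll of blue tape lying flat, 98 mm across, 24 mm high; origin under its centre.
- spice_tub: Bystander: spice tub with yellow lid, 72 mm across, 78 mm high; origin under its centre.
- steel_cup: Bystander: small pale round cup, 67 mm across, 48 mm high; origin under its centre.
- pepper_mill: Bystander: wooden pepper mill, 58 mm across, 160 mm high; origin under its centre.

How it is judged:
By the outcome, as a careful person would: the job done as asked, in the order asked, and still so for the second after the job is handed in, while the arm keeps its last pose, push and grip.
It also fails if it takes over 69 s, if anything falls off the work surface, if the arm or the gripper's body presses on something with over 40 N, if the wrist force passes 120 N, or if a joint passes its speed limit or range.

## Working session

There is one attempt and no reset: what is moved stays moved. The work goes in short steps, Python scripts to look and compute and a shell command to move; the robot and the scene stay as the last step left them, time stands still between calls to the robot, and variables do not carry over. Pictures are saved under pics/ and viewed, at most 12 in all, crops included, and the job is handed in when it is done.

```bash
ls; mkdir -p pics; python3 - <<'E'
from rig import bot
import cv2,pickle
s=bot.sense();print(s)
d={}
for n in("scene","top"):
    f=bot.grab_frame(n);d[n]=f;cv2.imwrite(f"pics/{n}0.png",f["image"][:,:,::-1])
    print(n,f["fx"],f["cx"],f["cy"],f["distortion"],f["extrinsics"])
pickle.dump(d,open("f0.pkl","wb"))
E
```

```text
drive.py
pics
rig.py
{'t': 0.0, 'joints': array([ 5.09130304e+01,  1.79601000e+01,  8.58534791e+01,  6.89675150e-05,
        7.62598399e+01, -1.28002344e+01]), 'qd': array([-0.03203803,  0.03750422, -0.06271535, -0.01095014,  0.05541594,
        0.02981523]), 'joint_torque': array([ 2.48268261e-04, -4.02213871e+01, -2.52268285e+01,  6.94020116e-02,
        3.53248569e-02, -8.70464601e-05]), 'tcp_pos': array([0.23236222, 0.47051199, 0.23815869]), 'tool_rot': array([[-8.96588742e-01,  4.42863381e-01, -8.08830685e-04],
       [ 4.42864028e-01,  8.96588236e-01, -9.93874026e-04],
       [ 2.85037666e-04, -1.24929828e-03, -9.99999179e-01]]), 'wrist_force': array([-0.53296561, -0.24090254, -0.5569577 ]), 'torque': array([0.03507755, 0.04604283, 0.03505463]), 'finger_force': 0.0, 'width': 1.0008836227202125}
scene 451.2973594170428 315.2022739629435 240.90673773720022 [-0.09455226  0.          0.          0.          0.        ] [[ 0.87385663 -0.42437001  0.23724393  0.25127225]
 [-0.48618231 -0.76158634  0.4285009  -0.36366623]
 [-0.00116119 -0.48979215 -0.87183846  0.8589602 ]
 [ 0.          0.          0.          1.        ]]
top 559.0186799647764 314.80405570881135 240.61841026366153 [0.01251588 0.         0.         0.         0.        ] [[ 0.01598943 -0.98578747  0.16723458  0.269843  ]
 [-0.9998654  -0.0151491   0.00629945  0.00353813]
 [-0.00367646 -0.16731279 -0.98589701  1.3046876 ]
 [ 0.          0.          0.          1.        ]]
```

View pics/top0.png

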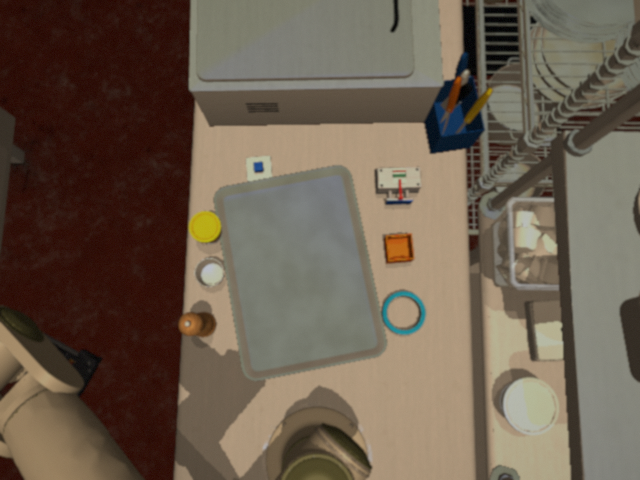

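View pics/scene0.png

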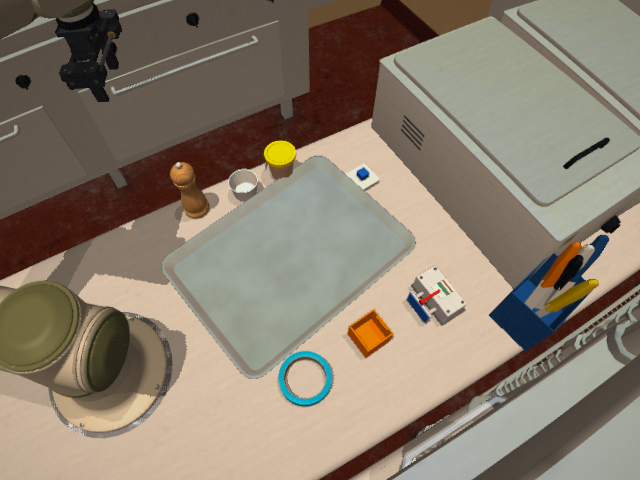

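The top view shows the lid with its knob at about (258,167), the tub at (398,248) and the stop at (398,182) with its pad near (398,202). The tape roll is at (404,312), and the spice tub, cup and mill are on the left. The scene view agrees: lid (362,177), tub (370,333), stop (436,293). Next I'll measure them.

```bash
cat > h.py <<'E'
import cv2,numpy as np
def K(f): return np.array([[f["fx"],0,f["cx"]],[0,f["fy"],f["cy"]],[0,0,1.]])
def cast(f,px,z):
    px=np.asarray(px,float).reshape(-1,1,2)
    u=cv2.undistortPoints(px,K(f),np.array(f["distortion"])).reshape(-1,2)
    E=np.asarray(f["extrinsics"]);d=np.c_[u,np.ones(len(u))]@E[:3,:3].T;o=E[:3,3]
    return (o+d*((z-o[2])/d[:,2])[:,None])[:,:2]
def proj(f,P):
    E=np.linalg.inv(np.asarray(f["extrinsics"]));r=cv2.Rodrigues(E[:3,:3])[0]
    return cv2.projectPoints(np.asarray(P,float).reshape(-1,3),r,E[:3,3],K(f),np.array(f["distortion"]))[0].reshape(-1,2)
COL=dict(orange=((5,190,100),(18,255,255)),blue=((105,140,60),(125,255,255)),white=((0,0,175),(179,40,255)),
 green=((45,80,60),(85,255,255)),tape=((85,120,80),(100,255,255)),red=((0,150,100),(4,255,255)))
def blob(f,col,roi):
    x0,y0,x1,y1=roi;h=cv2.cvtColor(f["image"],cv2.COLOR_RGB2HSV)[y0:y1,x0:x1]
    m=cv2.inRange(h,*[np.array(c) for c in COL[col]])
    c=max(cv2.findContours(m,cv2.RETR_EXTERNAL,cv2.CHAIN_APPROX_NONE)[0],key=cv2.contourArea)
    return c.reshape(-1,2)+[x0,y0]
def rect(f,col,roi,z):
    w=cast(f,blob(f,col,roi),z).astype(np.float32)*1000
    (c,s,a)=cv2.minAreaRect(w);return np.round(c,1),np.round(s,1),round(a,1)
E
python3 - <<'E'
from h import *;import pickle
d=pickle.load(open("f0.pkl","rb"));T,S=d["top"],d["scene"]
def t(*a):
    try: print(a[1:],rect(*a))
    except Exception as e: print(a[1:],"ERR",e)
t(T,"blue",(235,145,285,185),.033);t(S,"blue",(345,160,385,195),.033)
t(T,"white",(235,145,275,183),.015);t(S,"white",(340,155,385,195),.015)
t(T,"orange",(375,225,425,270),.05);t(S,"orange",(340,300,400,360),.05)
t(T,"white",(365,155,430,197),.05);t(S,"white",(410,255,475,325),.05)
t(T,"blue",(375,190,425,212),.043);t(S,"blue",(400,280,440,330),.043)
t(T,"tape",(370,280,435,345),.024);t(T,"green",(380,160,420,195),.05)
print("fridge edge?",cast(T,[(258,122),(258,95),(350,122)],0), cast(T,[(398,125)],0), "tray edges",cast(T,[(360,230),(375,340),(215,195)],0))
E
```

```text
('blue', (235, 145, 285, 185), 0.033) (array([660.9, 148.6]), array([17.4, 14.2]), 1.8)
('blue', (345, 160, 385, 195), 0.033) (array([657.6, 144.6]), array([26. , 25.4]), 7.9)
('white', (235, 145, 275, 183), 0.015) (array([663.2, 148.6]), array([56.4, 55.6]), 6.3)
('white', (340, 155, 385, 195), 0.015) (array([661.5, 149.1]), array([56.8, 60.1]), 7.1)
('orange', (375, 225, 425, 270), 0.05) (array([ 469.2, -179. ]), array([60.8, 59.2]), 5.3)
('orange', (340, 300, 400, 360), 0.05) (array([ 464.7, -185.3]), array([69. , 65.3]), 5.5)
('white', (365, 155, 430, 197), 0.05) (array([ 624.4, -154.6]), array([42. , 25.6]), 76.3)
('white', (410, 255, 475, 325), 0.05) (array([ 633.3, -180.2]), array([46.6, 96.9]), 2.5)
('blue', (375, 190, 425, 212), 0.043) (array([ 577.7, -198. ]), array([ 0. , 13.9]), 0.8)
('blue', (400, 280, 440, 330), 0.043) (array([ 573.5, -186. ]), array([13.7, 61.3]), 2.2)
('tape', (370, 280, 435, 345), 0.024) (array([ 324.3, -191.8]), array([94.7, 92.5]), 45.2)
('green', (380, 160, 420, 195), 0.05) (array([ 640.1, -181.3]), array([ 0. , 23.2]), 0.8)
fridge edge? [[ 0.7843333   0.15603043]
 [ 0.85453638  0.15830685]
 [ 0.78763941 -0.06975078]] [[ 0.78155376 -0.18733219]] tray edges [[ 0.51836703 -0.09500021]
 [ 0.26187898 -0.13001121]
 [ 0.59855108  0.25325046]]
```

The rows are not in the units I measure in: shifts go in shares of 200 mm and turns go in shares of 90 degrees. I convert before sending: -0.044 m / 0.2 = -0.22, -0.0081 m / 0.2 = -0.0405.

```bash
cat >> h.py <<'E'
def plan(s,tgt,yaw):
    "delta in present tool axes to TCP tgt; turn for tool-y heading yaw (deg)"
    R=s["tool_rot"];a=np.degrees(np.arctan2(R[1,1],R[0,1]))
    print("pos",np.round(s["tcp_pos"],4),"yaw",round(a,2),"d_tool",np.round(R.T@(np.array(tgt)-s["tcp_pos"]),4),"turn",round((-(yaw-a)+180)%360-180,2))
E
echo '{"jaw": [1, 1, 1, 1, 1, 1, 1, 1, 1, 1], "sx": [-0.22, -0.22, -0.22, -0.22, -0.22, -0.22, -0.22, -0.22, -0.22, -0.22], "sy": [-0.0405, -0.0405, -0.0405, -0.0405, -0.0405, -0.0405, -0.0405, -0.0405, -0.0405, -0.0405], "sz": [0, 0, 0, 0, 0, 0, 0, 0, 0, 0], "rz": [0, 0, 0, 0, 0, 0, 0, 0, 0, 0]}' > rows.txt && python3 drive.py rows.txt 40
echo '{"jaw": [1, 1, 1, 1, 1, 1, 1, 1], "sx": [-0.22, -0.22, 0, 0, 0, 0, 0, 0], "sy": [-0.0405, -0.0405, 0, 0, 0, 0, 0, 0], "sz": [0, 0, 0, 0, 0, 0, 0, 0], "rz": [0, 0, -0.0911, -0.0911, -0.0911, -0.0911, 0, 0]}' > rows.txt && python3 drive.py rows.txt
python3 - <<'E'
from rig import bot
from h import *;import pickle
f=bot.grab_frame("wrist");pickle.dump(f,open("w1.pkl","wb"));cv2.imwrite("pics/w1.png",f["image"][:,:,::-1])
print(f["extrinsics"],proj(f,[.663,.149,.015]));plan(bot.sense(),(.663,.149,.1),96.5)
E
```

```text
t: 1.1
tcp_pos: [0.5923, 0.2018, 0.2383]
tool_rot: [[-0.897, 0.443, -0.001], [0.443, 0.897, -0.0], [0.001, -0.0, -1.0]]
wrist_force: [0.3, 0.1, -0.5]
width: 0.998
finger_force: 0.0
t: 1.9
tcp_pos: [0.6628, 0.1497, 0.2384]
tool_rot: [[-0.994, -0.11, -0.001], [-0.11, 0.994, -0.0], [0.001, -0.0, -1.0]]
wrist_force: [0.7, -1.0, 0.4]
width: 1.002
finger_force: 0.0
[[-1.08761656e-01  9.60066283e-01  2.57766627e-01  5.96459585e-01]
 [ 9.94067619e-01  1.04862290e-01  2.88698818e-02  1.42727193e-01]
 [ 6.87001403e-04  2.59377393e-01 -9.65775800e-01  3.83780018e-01]
 [ 0.00000000e+00  0.00000000e+00  0.00000000e+00  1.00000000e+00]] [[319.2382345  208.93818733]]
pos [0.6628 0.1497 0.2385] yaw 96.32 d_tool [-0.0002 -0.0008  0.1385] turn -0.18
```

View pics/w1.png

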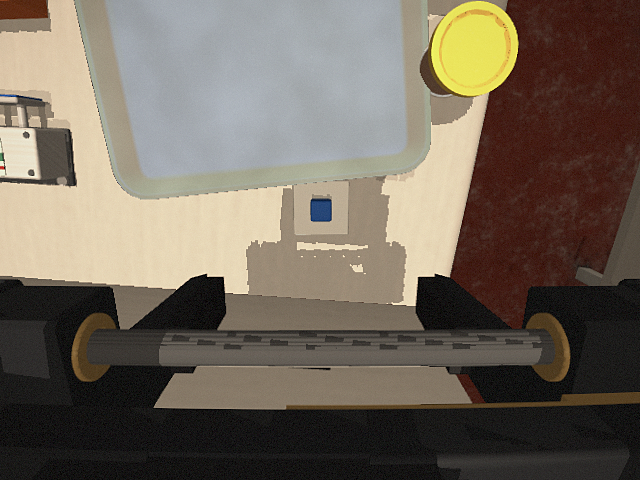

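The wrist view shows the knob at about (320,209). The plate, in shadow, spans roughly (294,182) to (348,235). The tray edge lies just beside it.

```bash
python3 - <<'E'
from h import *;import pickle
f=pickle.load(open("w1.pkl","rb"))
print(rect(f,"blue",(280,170,365,245),.033),rect(f,"blue",(280,170,365,245),.024))
h=cv2.cvtColor(f["image"],cv2.COLOR_RGB2HSV)
for p in((340,225),(300,190),(365,220),(320,200),(285,190),(320,240),(330,180)): print(p,h[p[1],p[0]])
for v in(30,38,45):
    m=cv2.inRange(h[172:246,282:362],(0,0,100),(179,v,255));m=cv2.morphologyEx(m,cv2.MORPH_OPEN,np.ones((5,5)))
    c=max(cv2.findContours(m,0,1)[0],key=cv2.contourArea).reshape(-1,2)+[282,172]
    r=cv2.minAreaRect(cast(f,c,.015).astype(np.float32)*1000);print(v,r)
E
```

```text
(array([660.3, 150.1]), array([21.9, 19.7]), 6.2) (array([661.9, 150.3]), array([22.5, 20.2]), 6.2)
(340, 225) [ 18  53 188]
(300, 190) [ 18  52 190]
(365, 220) [ 17  57 152]
(320, 200) [107 194  59]
(285, 190) [ 17  60 153]
(320, 240) [ 17  61 155]
(330, 180) [ 40  21 178]Traceback (most recent call last):
  File "<stdin>", line 8, in <module>
ValueError: max() iterable argument is empty
```

```bash
python3 - <<'E'
from h import *;import pickle
f=pickle.load(open("w1.pkl","rb"))
h=cv2.cvtColor(f["image"],cv2.COLOR_RGB2HSV)
m=cv2.inRange(h[172:246,282:362],(10,44,172),(25,56,210));m=cv2.morphologyEx(m,cv2.MORPH_OPEN,np.ones((5,5)))
c=max(cv2.findContours(m,0,1)[0],key=cv2.contourArea).reshape(-1,2)+[282,172]
print(cv2.boundingRect(c),cv2.minAreaRect(cast(f,c,.015).astype(np.float32)*1000))
E
```

```text
(294, 182, 54, 52) ((661.7949829101562, 150.27137756347656), (55.89652633666992, 58.337154388427734), 6.238255977630615)
```

To row units: 0.04 m / 0.2 = 0.2, 0.01 m / 0.2 = 0.05.

```bash
echo '{"jaw": [0.5, 0.5, 0.5, 0.5, 0.5, 0.5, 0.5, 0.5, 0, 0], "sx": [0.006, 0, 0, 0, 0, 0, 0, 0, 0, 0], "sy": [0.0015, 0, 0, 0, 0, 0, 0, 0, 0, 0], "sz": [0.2, 0.2, 0.2, 0.2, 0.15, 0.1, 0.05, 0, 0, 0], "rz": [0, 0, 0, 0, 0, 0, 0, 0, 0, 0]}' > rows.txt && python3 drive.py rows.txt 40
echo '{"jaw": [0, 0, 0], "sx": [0, 0, 0], "sy": [0, 0, 0], "sz": [0, 0, 0], "rz": [0, 0, 0]}' > rows.txt && python3 drive.py rows.txt
```

```text
t: 2.95
tcp_pos: [0.6624, 0.15, 0.0202]
tool_rot: [[-0.994, -0.113, 0.002], [-0.113, 0.994, 0.0], [-0.002, -0.0, -1.0]]
wrist_force: [0.3, -0.8, -0.7]
width: 0.34
finger_force: 0.0
t: 3.25
tcp_pos: [0.6622, 0.1499, 0.0199]
tool_rot: [[-0.994, -0.113, 0.002], [-0.113, 0.994, 0.0], [-0.002, -0.0, -1.0]]
wrist_force: [-1.7, 1.0, 6.5]
width: 0.242
finger_force: 40.0
```

To row units: -0.04 m / 0.2 = -0.2, -0.02 m / 0.2 = -0.1.

```bash
echo '{"jaw": [0, 0, 0, 0, 0, 0], "sx": [0, 0, 0, 0, 0, 0], "sy": [0, 0, 0, 0, 0, 0], "sz": [-0.1, -0.2, -0.2, -0.2, -0.2, -0.2], "rz": [0, 0, 0, 0, 0, 0]}' > rows.txt && python3 drive.py rows.txt
echo '{"jaw": [0, 0, 0, 0, 0, 0, 0, 0, 0, 0], "sx": [0.114, 0.114, 0.114, 0.114, 0.114, 0.114, 0.114, 0.114, 0.114, 0.114], "sy": [-0.153, -0.153, -0.153, -0.153, -0.153, -0.153, -0.153, -0.153, -0.153, -0.153], "sz": [0, 0, 0, 0, 0, 0, 0, 0, 0, 0], "rz": [0, 0, 0, 0, 0, 0, 0, 0, 0, 0]}' > rows.txt && python3 drive.py rows.txt
echo '{"jaw": [0, 0, 0], "sx": [0, 0, 0], "sy": [0, 0, 0], "sz": [0, 0, 0], "rz": [0, 0, 0]}' > rows.txt && python3 drive.py rows.txt
python3 - <<'E'
from rig import bot
from h import *;import pickle
f=bot.grab_frame("wrist");pickle.dump(f,open("w2.pkl","wb"));cv2.imwrite("pics/w2.png",f["image"][:,:,::-1])
E
```

```text
t: 3.85
tcp_pos: [0.6613, 0.1499, 0.2404]
tool_rot: [[-0.994, -0.113, -0.0], [-0.113, 0.994, -0.0], [0.0, -0.0, -1.0]]
wrist_force: [1.5, 0.0, -0.6]
width: 0.247
finger_force: 40.0
t: 4.85
tcp_pos: [0.4688, -0.1811, 0.2388]
tool_rot: [[-0.994, -0.113, 0.0], [-0.113, 0.994, -0.0], [-0.0, -0.0, -1.0]]
wrist_force: [0.9, -0.3, -1.1]
width: 0.248
finger_force: 40.0
t: 5.15
tcp_pos: [0.4701, -0.1793, 0.2387]
tool_rot: [[-0.993, -0.114, 0.0], [-0.114, 0.993, 0.0], [-0.0, 0.0, -1.0]]
wrist_force: [0.0, 0.1, -0.5]
width: 0.243
finger_force: 40.0
```

View pics/w2.png

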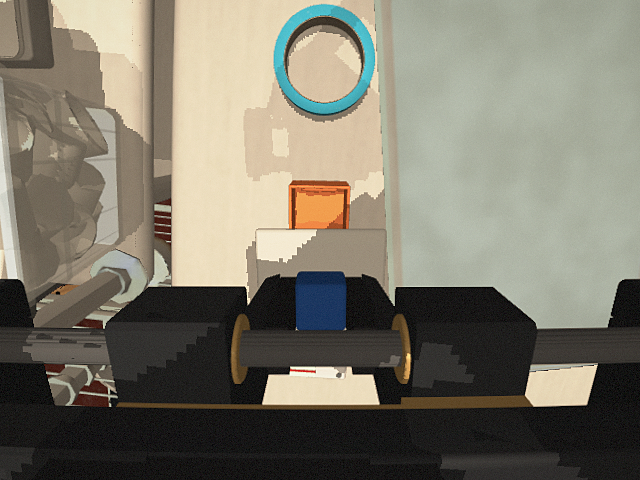

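The lid is held straight: knob at about (321,300), plate edge on row 230. It hides the lower half of the tub, whose visible part is columns 289–350 from row 181 down. I'll move back 60 mm to see the whole tub.

To row units: -0.035 m / 0.2 = -0.175, -0.03 m / 0.2 = -0.15.

```bash
echo '{"jaw": [0, 0, 0, 0, 0], "sx": [-0.15, -0.175, 0, 0, 0], "sy": [0, 0, 0, 0, 0], "sz": [0, 0, 0, 0, 0], "rz": [0, 0, 0, 0, 0]}' > rows.txt && python3 drive.py rows.txt
python3 - <<'E'
from rig import bot
from h import *;import pickle
f=bot.grab_frame("wrist");s=bot.sense();pickle.dump((f,s),open("w3.pkl","wb"));cv2.imwrite("pics/w3.png",f["image"][:,:,::-1])
print(f["extrinsics"][:3,3],s["tcp_pos"])
c=blob(f,"orange",(250,60,390,227));print(cv2.boundingRect(c),cv2.minAreaRect(c))
for z in(.05,.0): print(cv2.minAreaRect(cast(f,c,z).astype(np.float32)*1000))
k=blob(f,"blue",(280,250,370,335));print("knob",cv2.boundingRect(k),"expected top corners",
 [proj(f,s["tcp_pos"]+s["tool_rot"]@np.array([x,y,z])).round(1).tolist() for x,y,z in((.011,-.011,-.0131),(.011,.011,-.0131),(.03,-.03,.0049),(.03,.03,.0049))])
E
```

```text
t: 5.7
tcp_pos: [0.534, -0.1722, 0.2387]
tool_rot: [[-0.993, -0.114, -0.0], [-0.114, 0.993, 0.0], [0.0, 0.0, -1.0]]
wrist_force: [-0.3, 0.2, -0.2]
width: 0.243
finger_force: 40.0
[ 0.4676387  -0.17949787  0.38408575] [ 0.53389898 -0.17237124  0.23890499]
(290, 118, 29, 9) ((304.0, 122.0), (8.0, 28.0), 90.0)
((448.6117858886719, -196.61026000976562), (7.085027694702148, 25.802705764770508), 6.431414604187012)
((445.7641296386719, -199.17129516601562), (8.145393371582031, 29.664417266845703), 6.431457996368408)
knob (295, 272, 52, 58) expected top corners [[[292.4, 284.9]], [[345.8, 284.9]], [[252.3, 229.7]], [[386.1, 229.7]]]
```

View pics/w3.png

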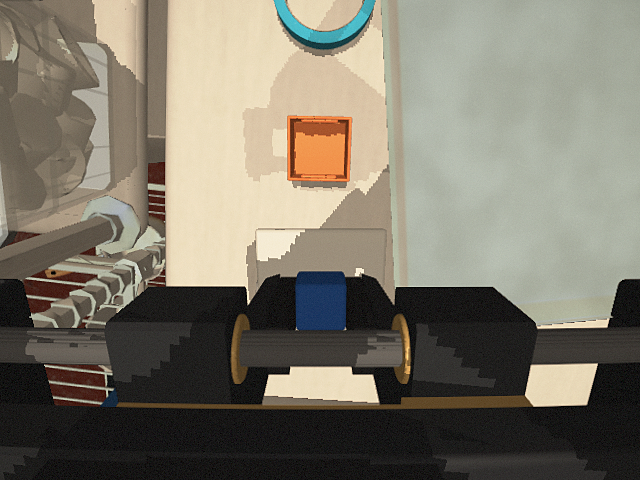

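The whole tub is visible: its square outline runs from (288,116) to (352,184). The lid's plate edge is on row 230, columns 256–387.

```bash
python3 - <<'E'
from h import *;import pickle
f,s=pickle.load(open("w3.pkl","rb"))
h=cv2.cvtColor(f["image"],cv2.COLOR_RGB2HSV)
m=cv2.inRange(h[95:205,265:375],(0,140,50),(16,255,255));m=cv2.morphologyEx(m,cv2.MORPH_CLOSE,np.ones((3,3)))
c=max(cv2.findContours(m,0,1)[0],key=cv2.contourArea).reshape(-1,2)+[265,95]
w=cv2.minAreaRect(cast(f,c,.05).astype(np.float32)*1000);print(cv2.boundingRect(c),w)
# lid edge, plate top at z = tcp-0.0049
z=s["tcp_pos"][2]-.0049
g=f["image"].astype(int).sum(2)
print("row236 L",[(x,g[236,x]) for x in range(252,262)],"R",[(x,g[236,x]) for x in range(381,392)])
print("col270",[(y,g[y,270]) for y in range(224,234)],"col370",[(y,g[y,370]) for y in range(224,234)])
L,R=cast(f,[(255.5,236),(386.8,236)],z);print("lid y mid world",(L+R)/2*1000,np.linalg.norm(L-R)*1000)
print("lid front edge at cast",cast(f,[(270,229.3),(370,229.3)],z)*1000)
plan(s,(w[0][0]/1000,w[0][1]/1000,.15),90+w[2]%90)
E
```

```text
(287, 116, 65, 66) ((471.16864013671875, -180.489501953125), (59.41531753540039, 59.3912467956543), 5.5740180015563965)
row236 L [(252, np.int64(657)), (253, np.int64(660)), (254, np.int64(668)), (255, np.int64(488)), (256, np.int64(616)), (257, np.int64(684)), (258, np.int64(703)), (259, np.int64(693)), (260, np.int64(692)), (261, np.int64(687))] R [(381, np.int64(419)), (382, np.int64(426)), (383, np.int64(422)), (384, np.int64(406)), (385, np.int64(385)), (386, np.int64(375)), (387, np.int64(427)), (388, np.int64(436)), (389, np.int64(440)), (390, np.int64(417)), (391, np.int64(423))]
col270 [(224, np.int64(651)), (225, np.int64(654)), (226, np.int64(667)), (227, np.int64(680)), (228, np.int64(475)), (229, np.int64(486)), (230, np.int64(644)), (231, np.int64(663)), (232, np.int64(685)), (233, np.int64(694))] col370 [(224, np.int64(423)), (225, np.int64(426)), (226, np.int64(441)), (227, np.int64(436)), (228, np.int64(350)), (229, np.int64(345)), (230, np.int64(410)), (231, np.int64(412)), (232, np.int64(404)), (233, np.int64(426))]
lid y mid world [ 506.89250989 -174.559339  ] 59.16090318116033
lid front edge at cast [[ 506.39857396 -197.68329604]
 [ 501.33684116 -153.17194867]]
pos [ 0.5339 -0.1724  0.2389] yaw 96.52 d_tool [ 0.0632 -0.0009  0.0889] turn 0.95
```

To row units: 0.04 m / 0.2 = 0.2, 0.032 m / 0.2 = 0.16, 0.9 degrees / 90 = 0.01.

```bash
echo '{"jaw": [0, 0, 0, 0, 0, 0, 0, 0, 0], "sx": [0.16, 0.155, 0, 0, 0, 0, 0, 0, 0], "sy": [-0.004, -0.004, 0, 0, 0, 0, 0, 0, 0], "sz": [0, 0, 0.2, 0.2, 0.2, 0.125, 0.04, 0, 0], "rz": [0, 0, 0.01, 0, 0, 0, 0, 0, 0]}' > rows.txt && python3 drive.py rows.txt
python3 - <<'E'
from rig import bot
from h import *;import pickle
f=bot.grab_frame("wrist");s=bot.sense();pickle.dump((f,s),open("w4.pkl","wb"));plan(s,(.4712,-.181,.07),95.6)
cv2.imwrite("pics/w4.png",cv2.resize(f["image"][150:300,200:440,::-1],None,fx=3,fy=3))
E
```

```text
t: 6.65
tcp_pos: [0.4725, -0.1819, 0.0872]
tool_rot: [[-0.995, -0.098, 0.002], [-0.098, 0.995, -0.001], [-0.002, -0.002, -1.0]]
wrist_force: [-0.4, 0.2, -0.1]
width: 0.242
finger_force: 40.0
pos [ 0.4726 -0.1819  0.0873] yaw 95.61 d_tool [0.0014 0.001  0.0173] turn 0.01
```

View pics/w4.png

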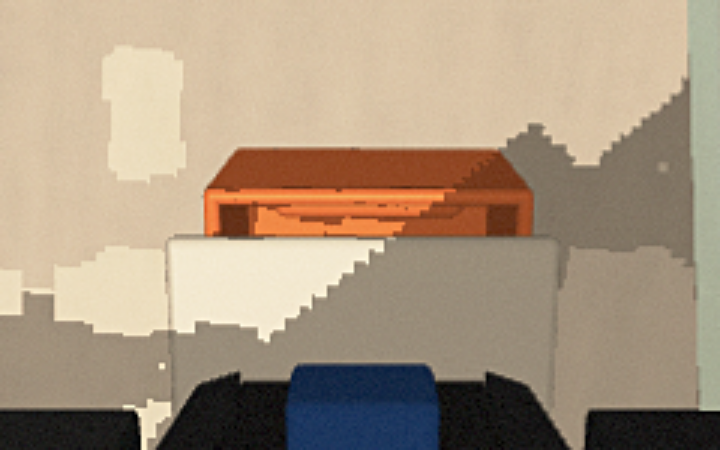

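The close view (3× crop) shows the tub's rim corners at (268.3,213.3) and (377.7,213.3) in full-image pixels. The lid's front corners are at (256,228.7) and (385.7,228.7). I'll compare the two by casting rays.

```bash
python3 - <<'E'
from h import *;import pickle
f,s=pickle.load(open("w4.pkl","rb"));R=s["tool_rot"][:2,:2]
for px,z in(([(268.3,213.3),(377.7,213.3)],.05),([(256,228.9),(385.7,228.9)],s["tcp_pos"][2]-.0049)):
    w=cast(f,px,z);l=(w-s["tcp_pos"][:2])@R*1000;print(np.round(l,1).tolist(),"mid",l.mean(0).round(2),"len",np.linalg.norm(l[0]-l[1]))
E
```

```text
[[31.3, -27.7], [31.2, 31.2]] mid [31.27  1.78] len 58.88477388877713
[[30.6, -28.5], [30.5, 29.7]] mid [30.54  0.6 ] len 58.125907252792395
```

To row units: 0.008 m / 0.2 = 0.04, 0.001 m / 0.2 = 0.005.

```bash
echo '{"jaw": [0, 0, 0, 0, 0, 0], "sx": [0.004, 0, 0, 0, 0, 0], "sy": [0.0055, 0, 0, 0, 0, 0], "sz": [0.025, 0.04, 0.02, 0.015, 0.005, 0], "rz": [0, 0, 0, 0, 0, 0]}' > rows.txt && python3 drive.py rows.txt
python3 - <<'E'
from rig import bot
print(bot.sense()["wrist_force"])
E
```

```text
t: 7.3
tcp_pos: [0.4712, -0.1803, 0.0647]
tool_rot: [[-0.995, -0.098, 0.0], [-0.098, 0.995, 0.0], [-0.0, 0.0, -1.0]]
wrist_force: [-0.1, 1.7, -0.6]
width: 0.242
finger_force: 40.0
[-0.13349655  1.7154294  -0.64136556]
```

To row units: 0.001 m / 0.2 = 0.005.

```bash
echo '{"jaw": [0, 0, 0, 0], "sx": [0, 0, 0, 0], "sy": [0, 0, 0, 0], "sz": [0.005, 0.005, 0.005, 0], "rz": [0, 0, 0, 0]}' > rows.txt && python3 drive.py rows.txt
```

```text
t: 7.7
tcp_pos: [0.4714, -0.1806, 0.0623]
tool_rot: [[-0.995, -0.098, 0.001], [-0.098, 0.995, -0.001], [-0.001, -0.001, -1.0]]
wrist_force: [-0.7, 0.4, 4.5]
width: 0.246
finger_force: 40.0
```

Inserted without jamming and now on the beads; pressing on.

To row units: 0.001 m / 0.2 = 0.005.

```bash
echo '{"jaw": [0, 0, 0], "sx": [0, 0, 0], "sy": [0, 0, 0], "sz": [0.005, 0.005, 0], "rz": [0, 0, 0]}' > rows.txt && python3 drive.py rows.txt;echo '{"jaw": [0, 0, 0], "sx": [0, 0, 0], "sy": [0, 0, 0], "sz": [0.005, 0.005, 0], "rz": [0, 0, 0]}' > rows.txt && python3 drive.py rows.txt
```

```text
t: 8.0
tcp_pos: [0.4711, -0.1805, 0.0596]
tool_rot: [[-0.995, -0.098, 0.0], [-0.098, 0.995, -0.0], [-0.0, -0.0, -1.0]]
wrist_force: [0.0, -1.4, -0.1]
width: 0.249
finger_force: 40.0
t: 8.3
tcp_pos: [0.4712, -0.1805, 0.0587]
tool_rot: [[-0.995, -0.098, 0.0], [-0.098, 0.995, -0.0], [-0.0, -0.001, -1.0]]
wrist_force: [-4.5, 0.8, 13.4]
width: 0.244
finger_force: 40.0
```

To row units: -0.05 m / 0.2 = -0.25, -0.03 m / 0.2 = -0.15.

```bash
echo '{"jaw": [1, 1, 1, 1, 1, 1, 1, 1, 1], "sx": [0, 0, 0, 0, 0, 0, 0, 0, 0], "sy": [0, 0, 0, 0, 0, 0, 0, 0, 0], "sz": [-0.005, 0, 0, 0, 0, -0.15, -0.25, -0.25, -0.25], "rz": [0, 0, 0, 0, 0, 0, 0, 0, 0]}' > rows.txt && python3 drive.py rows.txt
echo '{"jaw": [1, 1, 1, 1, 1, 1, 1], "sx": [-0.225, -0.225, -0.225, -0.225, -0.05, 0, 0], "sy": [0, 0, 0, 0, 0, 0, 0], "sz": [0, 0, 0, 0, 0, 0, 0], "rz": [0, 0, 0, 0, 0, 0, 0]}' > rows.txt && python3 drive.py rows.txt
python3 - <<'E'
from rig import bot
from h import *;import pickle
f=bot.grab_frame("wrist");s=bot.sense();g=bot.grab_frame("scene");pickle.dump((f,s,g),open("w5.pkl","wb"))
a=f["image"][:,:,::-1][0:300,120:520]; b=cv2.resize(g["image"][260:380,330:490,::-1],(400,300))
cv2.imwrite("pics/w5.png",np.hstack([a,b]));print(s["tcp_pos"])
E
```

```text
t: 9.2
tcp_pos: [0.4707, -0.1801, 0.2407]
tool_rot: [[-0.995, -0.098, -0.0], [-0.098, 0.995, 0.0], [0.0, 0.0, -1.0]]
wrist_force: [1.5, -0.4, 0.2]
width: 0.999
finger_force: 0.0
t: 9.9
tcp_pos: [0.6597, -0.1618, 0.2385]
tool_rot: [[-0.995, -0.098, -0.001], [-0.098, 0.995, 0.0], [0.001, 0.0, -1.0]]
wrist_force: [-0.1, -0.1, -0.5]
width: 0.996
finger_force: 0.0
[ 0.659475   -0.16197055  0.23894874]
```

View pics/w5.png

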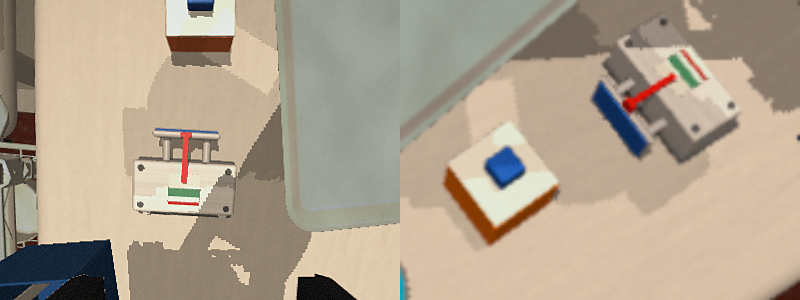

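The left half (wrist, crop offset x +120) shows the lid seated, with the stop's block at about (252–356,160–216) and the pad bar on row ~132. The scene crop on the right shows the lid sitting level on the tub. I'll zoom in on the stop.

```bash
python3 - <<'E'
from h import *;import pickle
f,s,g=pickle.load(open("w5.pkl","rb"))
cv2.imwrite("pics/w6.png",cv2.resize(f["image"][110:230,240:370,::-1],None,fx=5,fy=5,interpolation=cv2.INTER_NEAREST))
E
```

```text
(no output)
```

View pics/w6.png

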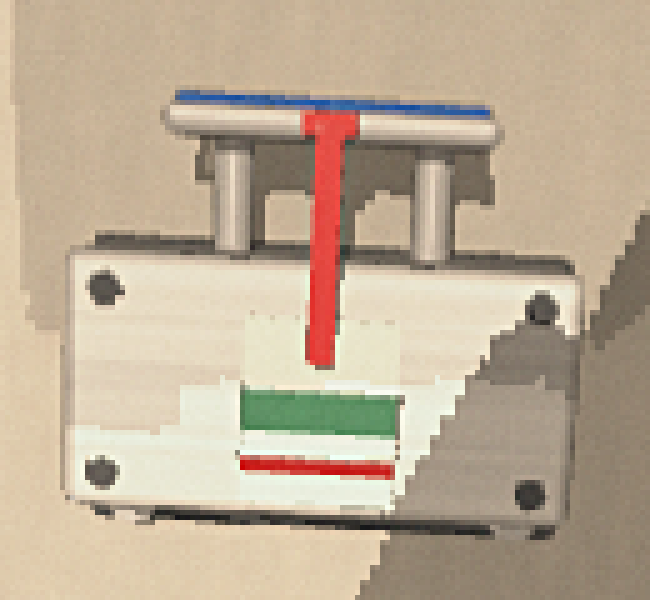

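The zoom (5×, offset 240,110) gives the block's top corners at (70,249), (578,272), (566,520) and (66,498). The pad's front edge runs from (177,90) to (490,108), and the pointer tip at (320,366) is just short of the green stripe.

```bash
python3 - <<'E'
from h import *;import pickle
f,s,g=pickle.load(open("w5.pkl","rb"))
o=np.array([240,110]);P=lambda a:np.array(a)/5+o-.4
b=cast(f,P([(70,249),(578,272),(566,520),(66,498)]),.05)*1000
p=cast(f,P([(177,90),(490,108)]),.043)*1000
print("block",b.round(1).tolist(),"c",b.mean(0),cv2.minAreaRect(b.astype(np.float32)))
print("pad",p.round(1).tolist(),"mid",p.mean(0),"len",np.linalg.norm(p[0]-p[1]),"yaw",np.degrees(np.arctan2(*(p[0]-p[1])))-180)
c=b.mean(0)
fr=(b[0]+b[1])/2;bk=(b[2]+b[3])/2;d=(bk-fr)/np.linalg.norm(bk-fr)
for v in (b[1]-b[0],b[2]-b[3]): print("y-edge yaw",np.degrees(np.arctan2(-v[0],v[1])))
yaw=np.radians(np.degrees(np.arctan2(-(b[1]-b[0]+b[2]-b[3])[0],(b[1]-b[0]+b[2]-b[3])[1])));x=np.array([np.cos(yaw),np.sin(yaw)]);print("yaw",np.degrees(yaw),"pad pred",c-55*x,"tub contact",c-85*x,"half",c-75*x)
r=rect(f,"blue",(300,0,360,20),.072);print("knob",r)
np.save("stop.npy",[*c,*x])
E
```

```text
block [[612.2, -229.5], [607.2, -133.2], [655.0, -129.7], [660.1, -228.0]] c [ 633.58916216 -180.11483202] ((633.5855102539062, -180.0954132080078), (47.93522644042969, 98.37287902832031), 2.976149082183838)
pad [[581.1, -212.1], [578.7, -152.8]] mid [ 579.9288624  -182.46566935] len 59.369425321364204 yaw -2.3402628321454984
y-edge yaw 2.9699274547256267
y-edge yaw 2.976138259083161
yaw 2.973063506852787 pad pred [ 578.66319056 -182.96748755] tub contact [ 548.70356968 -184.52348148] half [ 558.69010997 -184.00481684]
knob (array([ 481.4, -178.6]), array([ 2.9, 20.1]), 5.6)
```

To row units: 0.045 m / 0.2 = 0.225, 0.0095 m / 0.2 = 0.0475.

```bash
echo '{"jaw": [1, 1, 1, 1, 1, 1, 1], "sx": [0.225, 0.225, 0.225, 0.225, 0.0475, 0, 0], "sy": [0, 0, 0, 0, 0, 0, 0], "sz": [0, 0, 0, 0, 0, 0, 0], "rz": [0, 0, 0, 0, 0, 0, 0]}' > rows.txt && python3 drive.py rows.txt
python3 -c "
from rig import bot
from h import *
plan(bot.sense(),(.4712,-.1805,.022),95.6)"
```

```text
t: 10.7
tcp_pos: [0.4722, -0.1805, 0.2393]
tool_rot: [[-0.995, -0.097, 0.001], [-0.097, 0.995, -0.001], [-0.001, -0.001, -1.0]]
wrist_force: [0.5, -0.1, 0.6]
width: 1.004
finger_force: 0.0
pos [ 0.4722 -0.1805  0.2393] yaw 95.59 d_tool [0.0013 0.0003 0.2173] turn -0.01
```

To row units: 0.045 m / 0.2 = 0.225, 0.04 m / 0.2 = 0.2.

```bash
echo '{"jaw": [1, 1, 1, 1, 1, 1, 1, 1, 1], "sx": [0.004, 0, 0, 0, 0, 0, 0, 0, 0], "sy": [0, 0, 0, 0, 0, 0, 0, 0, 0], "sz": [0.2, 0.225, 0.225, 0.175, 0.15, 0.075, 0.035, 0, 0], "rz": [0, 0, 0, 0, 0, 0, 0, 0, 0]}' > rows.txt && python3 drive.py rows.txt 30
echo '{"jaw": [0.6, 0.6, 0.6, 0.6, 0.6, 0.6], "sx": [0, 0, 0, 0, 0, 0], "sy": [0, 0, 0, 0, 0, 0], "sz": [0, 0, 0, 0, 0, 0], "rz": [0, 0, 0, 0, 0, 0]}' > rows.txt && python3 drive.py rows.txt
python3 -c "
from rig import bot
from h import *
plan(bot.sense(),(.5468,-.1853,.022),92.8)"
```

```text
t: 11.6
tcp_pos: [0.4716, -0.1806, 0.0223]
tool_rot: [[-0.995, -0.098, 0.001], [-0.098, 0.995, -0.001], [-0.001, -0.001, -1.0]]
wrist_force: [-0.3, -0.3, 0.1]
width: 0.999
finger_force: 0.0
t: 12.2
tcp_pos: [0.471, -0.1805, 0.0221]
tool_rot: [[-0.995, -0.098, 0.0], [-0.098, 0.995, -0.0], [-0.0, -0.0, -1.0]]
wrist_force: [-1.0, 0.1, 5.0]
width: 0.678
finger_force: 30.0
pos [ 0.471  -0.1805  0.0221] yaw 95.61 d_tool [-0.075  -0.0122  0.0001] turn 2.81
```

To row units: -0.012 m / 0.2 = -0.06, -0.0012 m / 0.2 = -0.006, 1.4 degrees / 90 = 0.0156.

```bash
echo '{"jaw": [0.6, 0.6, 0.6, 0.6, 0.6, 0.6, 0.6, 0.6, 0.6, 0.6], "sx": [-0.04, -0.05, -0.06, -0.06, -0.06, -0.05, -0.03, 0, 0, 0], "sy": [-0.006, -0.008, -0.01, -0.01, -0.01, -0.008, -0.005, -0.004, 0, 0], "sz": [0, 0, 0, 0, 0, 0, 0, 0, 0, 0], "rz": [0, 0, 0, 0, 0, 0, 0, 0.0156, 0.0156, 0]}' > rows.txt && python3 drive.py rows.txt
python3 - <<'E'
from rig import bot
from h import *;import pickle
plan(bot.sense(),(.5488,-.1852,.022),92.8)
f=bot.grab_frame("wrist");g=bot.grab_frame("scene");t=bot.grab_frame("top");pickle.dump((f,g,t),open("w7.pkl","wb"))
cv2.imwrite("pics/w7.png",np.hstack([cv2.resize(g["image"][240:360,360:500,::-1],(448,384)),cv2.resize(t["image"][150:270,350:450,::-1],(320,384))]))
E
```

```text
t: 13.2
tcp_pos: [0.5422, -0.1857, 0.0221]
tool_rot: [[-0.999, -0.048, 0.001], [-0.048, 0.999, -0.0], [-0.001, -0.0, -1.0]]
wrist_force: [3.4, 0.8, 4.8]
width: 0.677
finger_force: 30.0
pos [ 0.5422 -0.1857  0.0221] yaw 92.77 d_tool [-0.0066  0.0002  0.0001] turn -0.03
```

View pics/w7.png

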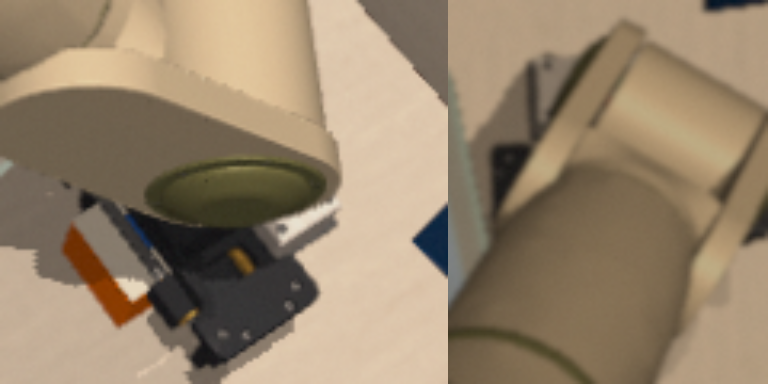

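The arm hides the stop in both fixed views; only the tub, upright beside the gripper, shows near (110,270). I'll approach by force and position.

To row units: -0.002 m / 0.2 = -0.01.

```bash
echo '{"jaw": [0.6, 0.6, 0.6], "sx": [-0.01, -0.01, 0], "sy": [0, 0, 0], "sz": [0, 0, 0], "rz": [0, 0, 0]}' > rows.txt && python3 drive.py rows.txt; echo '{"jaw": [0.6, 0.6], "sx": [-0.01, 0], "sy": [0, 0], "sz": [0, 0], "rz": [0, 0]}' > rows.txt && python3 drive.py rows.txt; echo '{"jaw": [0.6, 0.6], "sx": [-0.01, 0], "sy": [0, 0], "sz": [0, 0], "rz": [0, 0]}' > rows.txt && python3 drive.py rows.txt;echo '{"jaw": [0.6, 0.6], "sx": [-0.01, 0], "sy": [0, 0], "sz": [0, 0], "rz": [0, 0]}' > rows.txt && python3 drive.py rows.txt
```

```text
t: 13.65
tcp_pos: [0.5445, -0.1857, 0.0221]
tool_rot: [[-0.999, -0.05, -0.003], [-0.05, 0.999, 0.0], [0.003, 0.0, -1.0]]
wrist_force: [-7.6, 0.3, 12.3]
width: 0.683
finger_force: 30.0
t: 13.85
tcp_pos: [0.5464, -0.1856, 0.0221]
tool_rot: [[-0.999, -0.05, -0.003], [-0.05, 0.999, 0.0], [0.003, 0.0, -1.0]]
wrist_force: [-7.9, -0.1, 11.6]
width: 0.68
finger_force: 30.0
t: 14.05
tcp_pos: [0.5484, -0.1855, 0.022]
tool_rot: [[-0.999, -0.05, -0.003], [-0.05, 0.999, 0.0], [0.003, 0.0, -1.0]]
wrist_force: [-6.8, -0.2, 12.3]
width: 0.681
finger_force: 30.0
t: 14.25
tcp_pos: [0.5503, -0.1854, 0.0221]
tool_rot: [[-0.999, -0.05, -0.004], [-0.05, 0.999, 0.0], [0.004, 0.0, -1.0]]
wrist_force: [-8.2, -0.5, 12.9]
width: 0.676
finger_force: 30.0
```

To row units: -0.002 m / 0.2 = -0.01.

```bash
echo '{"jaw": [0.6, 0.6], "sx": [-0.01, 0], "sy": [0, 0], "sz": [0, 0], "rz": [0, 0]}' > rows.txt && python3 drive.py rows.txt;echo '{"jaw": [0.6], "sx": [0], "sy": [0], "sz": [0], "rz": [0]}' > rows.txt && python3 drive.py rows.txt;echo '{"jaw": [0.6], "sx": [0], "sy": [0], "sz": [0], "rz": [0]}' > rows.txt && python3 drive.py rows.txt
```

```text
t: 14.45
tcp_pos: [0.5521, -0.1853, 0.0221]
tool_rot: [[-0.999, -0.05, -0.004], [-0.05, 0.999, 0.0], [0.004, 0.0, -1.0]]
wrist_force: [-9.1, 0.4, 13.2]
width: 0.681
finger_force: 30.0
t: 14.55
tcp_pos: [0.5521, -0.1853, 0.0221]
tool_rot: [[-0.999, -0.05, -0.004], [-0.05, 0.999, 0.0], [0.004, 0.0, -1.0]]
wrist_force: [-9.6, 0.2, 13.6]
width: 0.678
finger_force: 30.0
t: 14.65
tcp_pos: [0.5521, -0.1853, 0.0221]
tool_rot: [[-0.999, -0.05, -0.004], [-0.05, 0.999, 0.0], [0.004, 0.0, -1.0]]
wrist_force: [-9.0, -0.3, 11.8]
width: 0.676
finger_force: 30.0
```

To row units: -0.0003 m / 0.2 = -0.0015.

```bash
echo '{"jaw": [0.6, 0.6, 0.6], "sx": [0, 0, 0], "sy": [0, 0, 0], "sz": [-0.0015, 0, 0], "rz": [0, 0, 0]}' > rows.txt && python3 drive.py rows.txt;echo '{"jaw": [0.6, 0.6, 0.6], "sx": [0, 0, 0], "sy": [0, 0, 0], "sz": [-0.0015, 0, 0], "rz": [0, 0, 0]}' > rows.txt && python3 drive.py rows.txt
```

```text
t: 14.95
tcp_pos: [0.5521, -0.1853, 0.0221]
tool_rot: [[-0.999, -0.05, -0.004], [-0.05, 0.999, 0.0], [0.004, 0.0, -1.0]]
wrist_force: [-8.3, -0.2, 10.2]
width: 0.68
finger_force: 30.0
t: 15.25
tcp_pos: [0.5521, -0.1853, 0.0221]
tool_rot: [[-0.999, -0.049, -0.004], [-0.049, 0.999, 0.0], [0.004, 0.001, -1.0]]
wrist_force: [-6.9, -0.7, 6.5]
width: 0.677
finger_force: 30.0
```

To row units: -0.0003 m / 0.2 = -0.0015.

```bash
echo '{"jaw": [0.6, 0.6, 0.6], "sx": [0, 0, 0], "sy": [0, 0, 0], "sz": [-0.0015, 0, 0], "rz": [0, 0, 0]}' > rows.txt && python3 drive.py rows.txt;echo '{"jaw": [0.6, 0.6, 0.6], "sx": [-0.0075, 0, 0], "sy": [0, 0, 0], "sz": [0, 0, 0], "rz": [0, 0, 0]}' > rows.txt && python3 drive.py rows.txt;echo '{"jaw": [0.6, 0.6, 0.6], "sx": [-0.0075, 0, 0], "sy": [0, 0, 0], "sz": [0, 0, 0], "rz": [0, 0, 0]}' > rows.txt && python3 drive.py rows.txt
python3 - <<'E'
from rig import bot
from h import *
plan(bot.sense(),(.5588,-.1847,.022),92.8)
f=bot.grab_frame("scene");t=bot.grab_frame("wrist")
cv2.imwrite("pics/w8.png",np.hstack([cv2.resize(f["image"][250:340,380:480,::-1],(400,360)),cv2.resize(t["image"][:,:,::-1],(400,300))[:,:].copy() if 0 else cv2.resize(t["image"][120:480,120:520,::-1],(400,360))]))
E
```

```text
t: 15.55
tcp_pos: [0.5521, -0.1853, 0.0221]
tool_rot: [[-0.999, -0.049, -0.004], [-0.049, 0.999, 0.0], [0.004, 0.001, -1.0]]
wrist_force: [-5.6, -1.7, 5.1]
width: 0.678
finger_force: 30.0
t: 15.85
tcp_pos: [0.5535, -0.1853, 0.0221]
tool_rot: [[-0.999, -0.049, -0.004], [-0.049, 0.999, 0.001], [0.004, 0.001, -1.0]]
wrist_force: [-5.7, -2.4, 5.6]
width: 0.682
finger_force: 30.0
t: 16.15
tcp_pos: [0.5548, -0.1852, 0.0221]
tool_rot: [[-0.999, -0.049, -0.005], [-0.049, 0.999, 0.001], [0.005, 0.001, -1.0]]
wrist_force: [-8.0, -1.2, 6.1]
width: 0.679
finger_force: 30.0
pos [ 0.5548 -0.1852  0.0221] yaw 92.82 d_tool [-0.004   0.0003  0.0001] turn 0.02
```

View pics/w8.png

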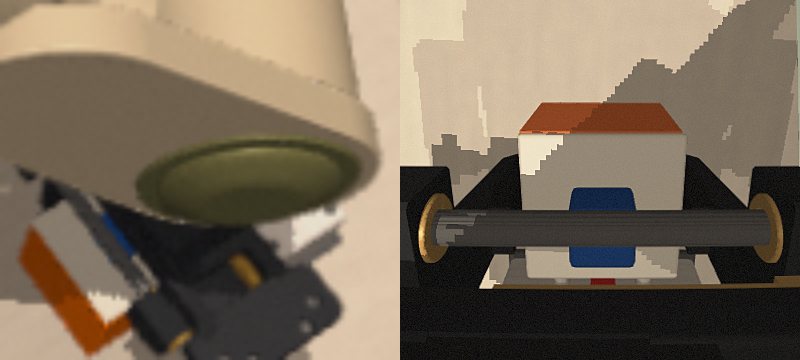

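The wrist view (right half) shows the tub square in the grip. The red pointer base at x≈603 lies on the centreline of the lid's edge (526–680), with the posts at 557 and 644, so the tub is centred on the pad. I'll advance to about half travel.

The rows are not in the units I measure in: shifts go in shares of 200 mm and turns go in shares of 90 degrees. I convert before sending: -0.0015 m / 0.2 = -0.0075, -0.0002 m / 0.2 = -0.001.

```bash
echo '{"jaw": [0.6, 0.6, 0.6, 0.6], "sx": [-0.0075, -0.0075, 0, 0], "sy": [0, 0, 0, 0], "sz": [-0.001, -0.0005, 0, 0], "rz": [0, 0, 0, 0]}' > rows.txt && python3 drive.py rows.txt;echo '{"jaw": [0.6, 0.6, 0.6, 0.6], "sx": [-0.0075, -0.0015, 0, 0], "sy": [0, 0, 0, 0], "sz": [-0.001, 0, 0, 0], "rz": [0, 0, 0, 0]}' > rows.txt && python3 drive.py rows.txt; echo '{"jaw": [0.6, 0.6, 0.6], "sx": [0, 0, 0], "sy": [0, 0, 0], "sz": [-0.0015, 0, 0], "rz": [0, 0, 0]}' > rows.txt && python3 drive.py rows.txt
```

```text
t: 16.65
tcp_pos: [0.5575, -0.185, 0.0221]
tool_rot: [[-0.999, -0.049, -0.006], [-0.049, 0.999, 0.001], [0.006, 0.001, -1.0]]
wrist_force: [-8.5, -2.5, 4.1]
width: 0.678
finger_force: 30.0
t: 17.05
tcp_pos: [0.5589, -0.185, 0.0222]
tool_rot: [[-0.999, -0.049, -0.007], [-0.049, 0.999, 0.001], [0.007, 0.001, -1.0]]
wrist_force: [-10.6, -2.7, 5.3]
width: 0.676
finger_force: 30.0
t: 17.35
tcp_pos: [0.5589, -0.1849, 0.0222]
tool_rot: [[-0.999, -0.049, -0.007], [-0.049, 0.999, 0.001], [0.007, 0.001, -1.0]]
wrist_force: [-9.0, -3.0, 1.3]
width: 0.678
finger_force: 30.0
```

To row units: -0.0006 m / 0.2 = -0.003.

```bash
echo '{"jaw": [0.6, 0.6, 0.6, 0.6, 0.6, 0.6, 0.6, 0.6, 0.6, 0.6], "sx": [-0.003, 0, 0, 0, 0, 0, 0, 0, 0, 0], "sy": [0, 0, 0, 0, 0, 0, 0, 0, 0, 0], "sz": [0, 0, 0, 0, 0, 0, 0, 0, 0, 0], "rz": [0, 0, 0, 0, 0, 0, 0, 0, 0, 0]}' > rows.txt && python3 drive.py rows.txt
python3 - <<'E'
from rig import bot
from h import *
t=bot.grab_frame("wrist");f=bot.grab_frame("scene")
cv2.imwrite("pics/w9.png",np.hstack([cv2.resize(t["image"][220:430,220:440,::-1],(400,382)),cv2.resize(f["image"][270:350,380:464,::-1],(400,382))]))
E
```

```text
t: 18.35
tcp_pos: [0.5594, -0.1849, 0.0222]
tool_rot: [[-0.999, -0.049, -0.007], [-0.049, 0.999, 0.001], [0.007, 0.002, -1.0]]
wrist_force: [-8.6, -3.6, 2.0]
width: 0.68
finger_force: 30.0
```

View pics/w9.png

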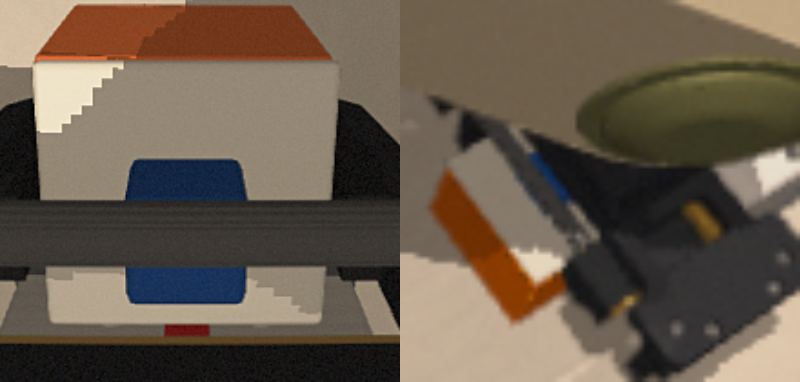

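The tub is upright and the lid is seated level. The red pointer base (187,330) is centred under the lid edge (48–325). The pad can't be seen past the arm, but about 8.6 N and about 9.5–10 mm of travel past contact agree with half travel. Now I'll hold steady, then hand in.

```bash
R='hold'; echo '{"jaw": [0.6, 0.6, 0.6, 0.6, 0.6, 0.6, 0.6, 0.6, 0.6, 0.6], "sx": [0, 0, 0, 0, 0, 0, 0, 0, 0, 0], "sy": [0, 0, 0, 0, 0, 0, 0, 0, 0, 0], "sz": [0, 0, 0, 0, 0, 0, 0, 0, 0, 0], "rz": [0, 0, 0, 0, 0, 0, 0, 0, 0, 0]}' > rows.txt && python3 drive.py rows.txt
echo '{"jaw": [0.6, 0.6, 0.6, 0.6, 0.6, 0.6, 0.6, 0.6, 0.6, 0.6], "sx": [0, 0, 0, 0, 0, 0, 0, 0, 0, 0], "sy": [0, 0, 0, 0, 0, 0, 0, 0, 0, 0], "sz": [0, 0, 0, 0, 0, 0, 0, 0, 0, 0], "rz": [0, 0, 0, 0, 0, 0, 0, 0, 0, 0]}' > rows.txt && python3 drive.py rows.txt
echo '{"jaw": [0.6, 0.6, 0.6, 0.6, 0.6, 0.6, 0.6, 0.6, 0.6, 0.6], "sx": [0, 0, 0, 0, 0, 0, 0, 0, 0, 0], "sy": [0, 0, 0, 0, 0, 0, 0, 0, 0, 0], "sz": [0, 0, 0, 0, 0, 0, 0, 0, 0, 0], "rz": [0, 0, 0, 0, 0, 0, 0, 0, 0, 0]}' > rows.txt && python3 drive.py rows.txt
echo '{"jaw": [0.6, 0.6, 0.6, 0.6, 0.6, 0.6, 0.6, 0.6, 0.6, 0.6], "sx": [0, 0, 0, 0, 0, 0, 0, 0, 0, 0], "sy": [0, 0, 0, 0, 0, 0, 0, 0, 0, 0], "sz": [0, 0, 0, 0, 0, 0, 0, 0, 0, 0], "rz": [0, 0, 0, 0, 0, 0, 0, 0, 0, 0]}' > rows.txt && python3 drive.py rows.txt
python3 -c "
from rig import bot
print(bot.job_done())"
```

```text
t: 19.45
tcp_pos: [0.5594, -0.1849, 0.0222]
tool_rot: [[-0.999, -0.049, -0.007], [-0.049, 0.999, 0.001], [0.007, 0.002, -1.0]]
wrist_force: [-9.3, -3.8, 1.7]
width: 0.68
finger_force: 30.0
t: 20.45
tcp_pos: [0.5594, -0.1849, 0.0222]
tool_rot: [[-0.999, -0.049, -0.007], [-0.049, 0.999, 0.001], [0.007, 0.002, -1.0]]
wrist_force: [-9.3, -3.8, 1.8]
width: 0.68
finger_force: 30.0
t: 21.45
tcp_pos: [0.5594, -0.1849, 0.0222]
tool_rot: [[-0.999, -0.049, -0.007], [-0.049, 0.999, 0.001], [0.007, 0.002, -1.0]]
wrist_force: [-8.9, -2.9, 1.6]
width: 0.678
finger_force: 30.0
t: 22.45
tcp_pos: [0.5594, -0.1849, 0.0222]
tool_rot: [[-0.999, -0.049, -0.007], [-0.049, 0.999, 0.001], [0.007, 0.002, -1.0]]
wrist_force: [-9.2, -3.4, 2.1]
width: 0.677
finger_force: 30.0
the job is handed in; nothing more can be done
None
```

The lid is snapped on level, and the tub was handed in at about 22.5 s, held steady for 5 s with about 9 N against the pad; half travel (roughly 9–10 mm) is judged from force and position, because the arm hid the pointer tip from the cameras.

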